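Sweep-test a batch of tweeters on a loudspeaker bench

ROBOT

A 6-joint arm with a two-finger parallel gripper is mounted at the origin on the work surface. World frame = base frame: x ahead of the robot, y to its left, z up, the work surface at z = 0. Lengths are in m, angles in rad, forces in N, time in s.
With the tool pointing down it reaches from about 0.3 to 0.875 m from the base axis. Payload 4.2 kg.
Tool frame: the origin (TCP) lies on the centre line of the jaws, within the pads' length; the fingertips stand 19 mm ahead of it and the grasp point (between the pads) is the TCP; z points along the fingers, y is the direction in which the jaws open and shut (so a half turn about z gives the same grasp; the last joint's range is limited). The gripper opens to 85 mm and grips with 20 to 120 N. Pads are 22 mm wide; open, the fingers measure 114 mm over their backs; the gripper's body (76 mm by 85 mm) begins 54 mm behind the grasp point. The pads swing forward as they close: fully open they stand 13 mm farther back than shut.
Start: joints at [-1.284, 0.32, 1.565, -0, 1.257, -0.02], TCP at [0.174, -0.548, 0.25] pointing down, gripper open.
Joint ranges: [-3.11, 3.11], [-0.84, 2.01], [0.21, 2.61], [-1.34, 4.49], [0.05, 2.63], [-2.56, 2.56]. Speed limits (rad/s): [2.57, 2.57, 3.14, 3.14, 3.14, 3.14].

INTERFACE

Orientations are given as a 3x3 rotation matrix whose columns are the frame's x, y, z axes.
In Python, from rig import env, planner, optics, sensors gives the robot as it stands. The module is installed in compiled form; this text tells all that it offers. Calls block until the motion is done:
- env.move_ptp(position, orientation): joint-space move of the TCP to a pose.
- env.movel(position, vel=0.15, rot=None, stop_force=None): straight line of the TCP; rot=None keeps the orientation; vel is the mean speed in m/s. With stop_force (N) it stops when the force on the tool has changed by that much, and returns True; else False.
- env.set_joints(angles): joint-space move.
- env.set_gripper(opening, strength=None): finger opening in m; strength is the grip in N (None keeps the last); returns when the fingers have stopped.
- env.hold(seconds).
- planner.solve_ik(position, orientation): joint angles nearest the present ones, or None.
- optics.camera(name): name is "scene" or "side" or "wrist"; returns a dict with "image" (420x560x3 uint8, blue, green, red), "fov_y" (degrees; the focal length in pixels is half the picture's height over the tangent of half this angle, whatever the lens; pixels are square), "cx", "cy" (the principal point, pixels), "extrinsics" (4x4, takes a point from world to camera coordinates); the wrist camera has in their place "hand_eye" (4x4, takes a point from camera to tool coordinates, whose origin is the TCP and whose axes are the flange's). Camera axes: x right, y up, looking along -z (the intrinsics and any distortion apply to the point x, -y, -z); pixel columns grow to the right and rows downward; lengths in m; the calibration is good to about 2 mm. A picture is of the moment at which its call begins: read the wrist's pose just before it. There is no depth.
A pose or a line that the arm cannot do raises env.IKError and nothing moves.
- env.hand_in(): hands the job in, once; it reports no verdict.
Readings, each from a call of its own:
- sensors.current_time_s(): time.
- sensors.current_joints(): joint angles.
- sensors.current_joint_vel(): joint speeds.
- sensors.current_tau(): joint torques, N m.
- sensors.current_position(): TCP position.
- sensors.current_tcp_rot(): TCP orientation.
- sensors.current_force(): force on the tool from outside, world axes, zero at the start.
- sensors.current_wrist_torque(): the same for the moment, N m.
- sensors.current_width(): finger opening in m.
Only numpy, scipy, OpenCV 4.12 (cv2) and the standard library are available. Lean on these libraries where they do the work, as an engineer would, in place of code of your own. Each camera call takes 0.05 s, during which the arm holds its last target.

TASK

Set all the loose tweeters, faces up, in the shallow rimmed test tray, then swing the microphone boom round by its knob until the microphone hangs over the black dot in the middle of the tray, and press the generator's keys one at a time in this order: the long bar key, the round key, the square key, and the bar key again (never the triangular one). Then swing the boom back out to the side where it was parked, and put every tweeter, face up and side by side, on the floor of the blue parts bin. Leave the glue bottle, tape roll, woofer and screwdriver where they are.

Things in the scene. Friction and masses are not known exactly. Their poses are not given: they have to be found in the camera images.
- tweeter1: A tweeter (small loudspeaker dome driver), 90 g: round black flange 46 mm across and 7 mm thick with a grey dome, on top of a dark steel magnet 32 mm across and 18 mm high. Stands on its magnet; flange edge lies 18 to 25 mm above the foot, top of the dome 32.5 mm. Grip it by the flange's edge from above. Origin: centre of the underside; z points up out of its face. It starts on the bench. Two to four tweeters are present, all alike; an absent one reads None.
- tweeter2: A tweeter (small loudspeaker dome driver), 90 g: round black flange 46 mm across and 7 mm thick with a grey dome, on top of a dark steel magnet 32 mm across and 18 mm high. Stands on its magnet; flange edge lies 18 to 25 mm above the foot, top of the dome 32.5 mm. Grip it by the flange's edge from above. Origin: centre of the underside; z points up out of its face. It starts on the bench. Two to four tweeters are present, all alike; an absent one reads None.
- tweeter3: A tweeter (small loudspeaker dome driver), 90 g: round black flange 46 mm across and 7 mm thick with a grey dome, on top of a dark steel magnet 32 mm across and 18 mm high. Stands on its magnet; flange edge lies 18 to 25 mm above the foot, top of the dome 32.5 mm. Grip it by the flange's edge from above. Origin: centre of the underside; z points up out of its face. It starts on the bench. Two to four tweeters are present, all alike; an absent one reads None.
- tweeter4: A tweeter (small loudspeaker dome driver), 90 g: round black flange 46 mm across and 7 mm thick with a grey dome, on top of a dark steel magnet 32 mm across and 18 mm high. Stands on its magnet; flange edge lies 18 to 25 mm above the foot, top of the dome 32.5 mm. Grip it by the flange's edge from above. Origin: centre of the underside; z points up out of its face. It starts on the bench. Two to four tweeters are present, all alike; an absent one reads None.
- tray_center (a point): Centre of the test tray's cork floor (black dot, 18 mm across), 14 mm above the bench. Open-topped, inside 100 mm along this frame's x, 220 mm along its y; rim 6 mm high above the floor, 6 mm thick. On a fixed L-shaped plywood board 12 mm thick (140 x 270 mm under the tray, a tongue to the boom's post); place and yaw vary. A tweeter is in when its magnet stands flat on the floor.
- boom (a joint): Angle of the microphone boom about its upright post, rad. 0: microphone exactly over the tray's centre. It grows as the boom turns clockwise seen from above (towards the robot's left); it starts parked at 1.6 to 1.85; range -0.5 to 2.0. The joint is stiff (0.5 N m of friction, about 2.6 N at the knob) and stays where it is left.
- boom_pivot (a point): Point on the boom's vertical hinge axis, at the top of a 22 mm steel post, 150 mm above the bench, at the height of the boom bar's underside. The bar is 14 mm wide and 15 mm high.
- boom_knob (a point): The boom's upright round black knob, 20 mm across and 40 mm tall, on top of the bar at its free end, 192 mm from the hinge axis; it turns with the boom only. This point is on its axis, 20 mm below its top and 20 mm above the bar, 185 mm above the bench.
- mic_tip (a point): Lower tip of the microphone that hangs under the boom's free end, straight below the knob, 110 mm above the bench.
- bin_in (a point): Centre of the inner floor of the fixed blue parts bin, 4 mm above the bench; open-topped, outside 150 mm along this frame's x, 200 mm along its y, walls 4 mm thick and 26 mm high over all. Bin and generator stand one on each side of the fixture; which is on which side varies.
- generator: The signal generator: fixed grey box with a black top panel and a dark display strip along its far edge, 130 mm along its x by 170 mm along its y; panel 55.5 mm above the bench. Origin: centre of the underside. Four white keys stand on the panel, their tops 64 mm above the bench: the bar key nearest the robot, and behind it a row of three, as the robot sees them from left to right: square, triangle, round, 52 mm apart.
- key_bar_top (a point): Centre of the top of the bar key (18 x 52 mm), 64 mm above the bench when up. Pressed straight down.
- key_round_top (a point): Centre of the top of the round key (21 mm across), 64 mm above the bench when up. Pressed straight down.
- key_square_top (a point): Centre of the top of the square key (21 x 21 mm), 64 mm above the bench when up. Pressed straight down.
- key_triangle_top (a point): Centre of the top of the triangular key (about 23 mm sides), which is not to be pressed, 64 mm above the bench when up. Pressed straight down.
- key_bar (a joint): How far the bar key is down, m: 0 up, 0.005 fully down. Sprung: 2 N to start it, 4.5 N fully down; counts as pressed from 0.0038.
- key_round (a joint): How far the round key is down, m: 0 up, 0.005 fully down. Sprung: 2 N to start it, 4.5 N fully down; counts as pressed from 0.0038.
- key_square (a joint): How far the square key is down, m: 0 up, 0.005 fully down. Sprung: 2 N to start it, 4.5 N fully down; counts as pressed from 0.0038.
- key_triangle (a joint): How far the triangle key is down, m: 0 up, 0.005 fully down. Sprung: 2 N to start it, 4.5 N fully down; counts as pressed from 0.0038.
- glue: Bystander: white bottle 54 mm across, 140 mm tall. Origin: centre of its underside.
- tape: Bystander: roll of paper tape 100 mm across, 25 mm high, lying flat. Origin: centre of its underside.
- woofer: Bystander: bare woofer 164 mm across, 63 mm high, face up. Origin: centre of its underside.
- driver: Bystander: screwdriver lying on the bench. Origin: underside, near its middle.
There are look-alikes about, which are no part of the job. What is shaped like the generator but yellow is not meant.

How it is judged:
On the way, in this order (a step that is already met when the one before it is completed fails the run):
1. every tweeter stands face up in the test tray (x of tweeter1 in the frame of tray_center between -0.038 and 0.038 m and y of tweeter1 in the frame of tray_center between -0.098 and 0.098 m and z of tweeter1 in the frame of tray_center between -0.006 and 0.006 m and angle between each of tweeter1, tweeter2, tweeter3, tweeter4's own z axis and vertical below 0.2 rad and x of tweeter2 in the frame of tray_center between -0.038 and 0.038 m and y of tweeter2 in the frame of tray_center between -0.098 and 0.098 m and z of tweeter2 in the frame of tray_center between -0.006 and 0.006 m and x of tweeter3 in the frame of tray_center between -0.038 and 0.038 m and y of tweeter3 in the frame of tray_center between -0.098 and 0.098 m and z of tweeter3 in the frame of tray_center between -0.006 and 0.006 m and x of tweeter4 in the frame of tray_center between -0.038 and 0.038 m and y of tweeter4 in the frame of tray_center between -0.098 and 0.098 m and z of tweeter4 in the frame of tray_center between -0.006 and 0.006 m and linear speed of each of tweeter1, tweeter2, tweeter3, tweeter4 below 0.02 m/s), for 0.3 s.
2. the microphone is over the middle of the tray, tweeters still in it (horizontal distance between mic_tip and tray_center below 0.025 m and x of tweeter1 in the frame of tray_center between -0.038 and 0.038 m and y of tweeter1 in the frame of tray_center between -0.098 and 0.098 m and z of tweeter1 in the frame of tray_center between -0.006 and 0.006 m and angle between each of tweeter1, tweeter2, tweeter3, tweeter4's own z axis and vertical below 0.2 rad and x of tweeter2 in the frame of tray_center between -0.038 and 0.038 m and y of tweeter2 in the frame of tray_center between -0.098 and 0.098 m and z of tweeter2 in the frame of tray_center between -0.006 and 0.006 m and x of tweeter3 in the frame of tray_center between -0.038 and 0.038 m and y of tweeter3 in the frame of tray_center between -0.098 and 0.098 m and z of tweeter3 in the frame of tray_center between -0.006 and 0.006 m and x of tweeter4 in the frame of tray_center between -0.038 and 0.038 m and y of tweeter4 in the frame of tray_center between -0.098 and 0.098 m and z of tweeter4 in the frame of tray_center between -0.006 and 0.006 m), for 0.3 s.
3. the bar key is pressed, alone, with microphone and tweeters in place (all of step 2 and value of joint key_bar above 0.0038 m and value of joint each of key_round, key_square, key_triangle below 0.002 m), for 0.05 s.
4. then the round key (all of step 2 and value of joint key_round above 0.0038 m and value of joint each of key_bar, key_square, key_triangle below 0.002 m), for 0.05 s.
5. then the square key (all of step 2 and value of joint key_square above 0.0038 m and value of joint each of key_bar, key_round, key_triangle below 0.002 m), for 0.05 s.
6. then the bar key again (all of step 3), for 0.05 s.
7. the boom is swung back out to its parked side (value of joint boom above 0.9 rad), for 0.2 s.
At the end, for the whole second after the job is handed in: Every tweeter stands upright (within 0.2 rad) at rest on the bin's floor, inside its walls, none on top of another; the boom stands out to its parked side (angle above 0.9 rad) and all keys are up. The microphone counted as over the middle within 25 mm (x of tweeter1 in the frame of bin_in between -0.066 and 0.066 m and y of tweeter1 in the frame of bin_in between -0.092 and 0.092 m and z of tweeter1 in the frame of bin_in between -0.006 and 0.006 m and angle between each of tweeter1, tweeter2, tweeter3, tweeter4's own z axis and vertical below 0.2 rad and linear speed of each of tweeter1, tweeter2, tweeter3, tweeter4 below 0.02 m/s and x of tweeter2 in the frame of bin_in between -0.066 and 0.066 m and y of tweeter2 in the frame of bin_in between -0.092 and 0.092 m and z of tweeter2 in the frame of bin_in between -0.006 and 0.006 m and x of tweeter3 in the frame of bin_in between -0.066 and 0.066 m and y of tweeter3 in the frame of bin_in between -0.092 and 0.092 m and z of tweeter3 in the frame of bin_in between -0.006 and 0.006 m and x of tweeter4 in the frame of bin_in between -0.066 and 0.066 m and y of tweeter4 in the frame of bin_in between -0.092 and 0.092 m and z of tweeter4 in the frame of bin_in between -0.006 and 0.006 m and value of joint boom above 0.9 rad and value of joint each of key_bar, key_round, key_square, key_triangle below 0.001 m); the robot touches nothing.
It fails at once if the triangular key is pressed (value of joint key_triangle above 0.003 m).
It fails at once if two keys are down at once (value of joint each of key_bar, key_round above 0.003 m or value of joint each of key_bar, key_square above 0.003 m or value of joint each of key_bar, key_triangle above 0.003 m or value of joint each of key_round, key_square above 0.003 m or value of joint each of key_round, key_triangle above 0.003 m or value of joint each of key_square, key_triangle above 0.003 m).
It fails at once if the glue bottle, tape roll, woofer or screwdriver is moved more than 30 mm (distance of any of glue, tape, woofer, driver from where it was at the start of the episode above 0.03 m).
Of tweeter1, tweeter2, tweeter3, tweeter4 only 2 to 4 are there at a start; the rules pass over those that are not, and their reading is None.
At some moment in a run one of tweeter1, tweeter2, tweeter3, tweeter4 may be knocked a few centimetres aside while the robot is not near it.
It also fails if it takes over 210 s, if anything falls off the work surface, if the arm or the gripper's body presses on something with over 40 N, if the wrist force passes 120 N, or if a joint passes its speed limit or range.

## Working session

There is one attempt and no reset: what is moved stays moved. The work goes in short steps, each a Python script; the robot and the scene stay as the last script left them, time stands still between calls to the robot, and variables do not carry over. Pictures are saved under pics/ and viewed, and the job is handed in when it is done.

```bash
mkdir -p pics; ls
python3 - <<'E'
from rig import env, planner, optics, sensors
import cv2, numpy as np
np.set_printoptions(precision=4,suppress=True)
for n in ["scene","side","wrist"]:
    c=optics.camera(n); cv2.imwrite(f"pics/{n}0.png",c["image"])
    print(n,{k:v for k,v in c.items() if k!="image"})
print(sensors.current_time_s(),sensors.current_position(),sensors.current_tcp_rot(),sensors.current_width())
E
```

```text
pics
scene {'fov_y': 53.25822898892215, 'cx': 270.39715895857097, 'cy': 207.79182105358092, 'extrinsics': array([[ 0.4016,  0.9158,  0.0016, -0.1787],
       [-0.482 ,  0.2099,  0.8506,  0.1265],
       [ 0.7787, -0.3424,  0.5257, -1.6037],
       [ 0.    ,  0.    ,  0.    ,  1.    ]])}
side {'fov_y': 51.209113185207976, 'cx': 280.7130025029111, 'cy': 207.05881562949858, 'extrinsics': array([[ 0.9998,  0.0091,  0.0197, -0.4809],
       [-0.0201,  0.7296,  0.6836, -0.0605],
       [-0.0081, -0.6839,  0.7296, -1.4139],
       [ 0.    ,  0.    ,  0.    ,  1.    ]])}
wrist {'fov_y': 62.462838767171334, 'cx': 279.7859802658485, 'cy': 213.02542352598473, 'hand_eye': array([[ 0.0003,  0.962 ,  0.2729,  0.0698],
       [ 1.    , -0.0001, -0.0008, -0.0003],
       [-0.0007,  0.2729, -0.962 , -0.1231],
       [ 0.    ,  0.    ,  0.    ,  1.    ]])}
0.15 [ 0.1736 -0.5478  0.2497] [[ 0.9533  0.302  -0.0004]
 [ 0.302  -0.9533  0.0013]
 [ 0.     -0.0013 -1.    ]] 0.0852716435340067
```

View pics/scene0.png

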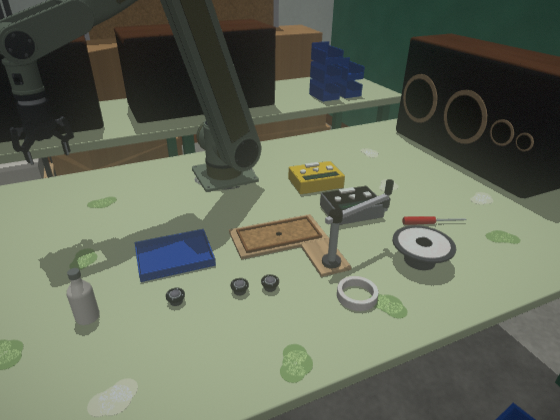

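View pics/side0.png

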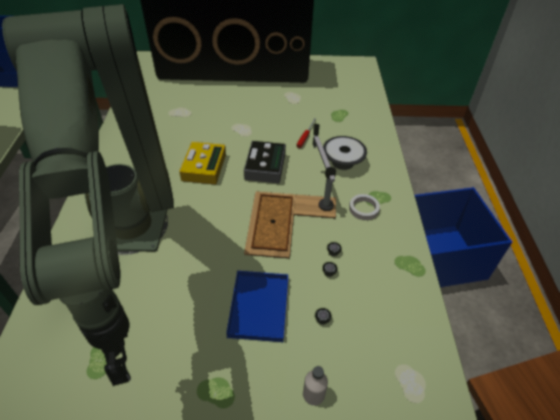

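View pics/wrist0.png

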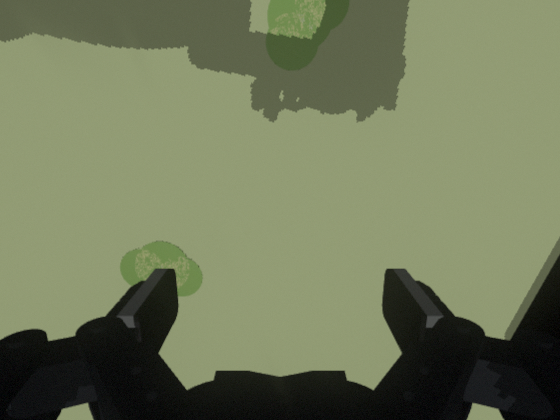

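The scene view shows three tweeters at (175,296), (240,286) and (270,283). The side view shows them at (323,316), (330,269) and (334,248). The blue bin is at scene (175,254), the tray dot at (279,234) and the grey generator at (352,203). The yellow box at (316,176) is a look-alike. The boom is parked at the right, with its knob at (389,186).

```bash
cat > h.py <<'E'
from rig import env, planner, optics, sensors
import cv2, numpy as np
np.set_printoptions(precision=4,suppress=True)
def cam(n):
    if n=="wrist":
        p=np.array(sensors.current_position());R=np.array(sensors.current_tcp_rot())
    c=optics.camera(n); im=c["image"]
    f=im.shape[0]/2/np.tan(np.radians(c["fov_y"]/2))
    if n=="wrist":
        T=np.eye(4);T[:3,:3]=R;T[:3,3]=p
        M=T@np.array(c["hand_eye"])
    else: M=np.linalg.inv(np.array(c["extrinsics"]))
    return dict(im=im,f=f,cx=c["cx"],cy=c["cy"],M=M,n=n)
def ray(c,u,v):
    d=np.array([(u-c["cx"])/c["f"],-(v-c["cy"])/c["f"],-1.])
    d=c["M"][:3,:3]@d
    return c["M"][:3,3],d/np.linalg.norm(d)
def onz(c,u,v,z):
    o,d=ray(c,u,v); return o+d*(z-o[2])/d[2]
def tri(rs):
    A=np.zeros((3,3));b=np.zeros(3)
    for o,d in rs:
        P=np.eye(3)-np.outer(d,d);A+=P;b+=P@o
    x=np.linalg.solve(A,b); return x,[np.linalg.norm((np.eye(3)-np.outer(d,d))@(x-o)) for o,d in rs]
def proj(c,p):
    q=np.linalg.inv(c["M"])@np.append(p,1.)
    return np.array([c["cx"]+c["f"]*q[0]/-q[2], c["cy"]-c["f"]*q[1]/-q[2]])
def down(phi):  # tool down, jaw (y) axis along direction phi in world
    y=np.array([np.cos(phi),np.sin(phi),0]);z=np.array([0,0,-1.]);x=np.cross(y,z)
    return np.column_stack([x,y,z])
E
python3 - <<'E'
from h import *
s=cam("scene");d=cam("side")
for n,a,b in [("tw",(175,296),(323,316)),("tw",(240,286),(330,269)),("tw",(270,283),(334,248)),("dot",(279,234),(273,221)),("knobtop",(389,181),(317,125)),("glue cap",(74,269),(318,370))]:
    print(n,tri([ray(s,*a),ray(d,*b)]), onz(s,*a,.02),onz(d,*b,.02))
for n,c in (("scene",s),("side",d)):
    cv2.imwrite(f"pics/{n}_crop.png",cv2.resize(c["im"][140:340,120:420] if n=="scene" else c["im"][110:350,170:400],None,fx=2.5,fy=2.4))
E
```

```text
tw (array([ 0.5981, -0.3208,  0.0169]), [np.float64(0.00010207884123813142), np.float64(0.00010207884123811782)]) [ 0.6014 -0.3211  0.02  ] [ 0.5977 -0.3226  0.02  ]
tw (array([ 0.6276, -0.1641,  0.0158]), [np.float64(0.0010561480634962439), np.float64(0.0010561480634961947)]) [ 0.6311 -0.1645  0.02  ] [ 0.6272 -0.1683  0.02  ]
tw (array([ 0.6456, -0.0883,  0.0158]), [np.float64(0.0012487817262594662), np.float64(0.0012487817262593996)]) [ 0.6509 -0.0915  0.02  ] [ 0.6447 -0.09    0.02  ]
dot (array([0.4554, 0.0232, 0.0113]), [np.float64(0.00032894326036740835), np.float64(0.0003289432603674199)]) [0.4663 0.0183 0.02  ] [0.4556 0.0151 0.02  ]
knobtop (array([0.5956, 0.2831, 0.2042]), [np.float64(0.0003628300690301825), np.float64(0.000362830069030322)]) [0.3238 0.5231 0.02  ] [0.6224 0.5358 0.02  ]
glue cap (array([ 0.564 , -0.5208,  0.1414]), [np.float64(0.001539549671485768), np.float64(0.0015395496714857824)]) [ 0.3954 -0.5415  0.02  ] [ 0.5769 -0.4712  0.02  ]
```

View pics/scene_crop.png

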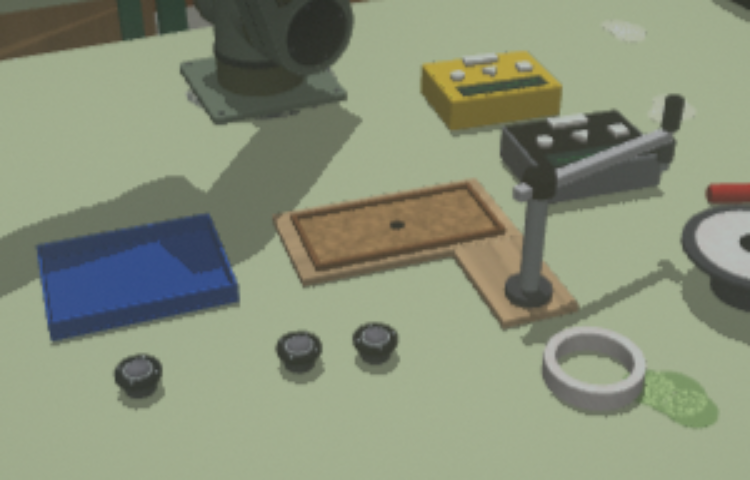

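View pics/side_crop.png

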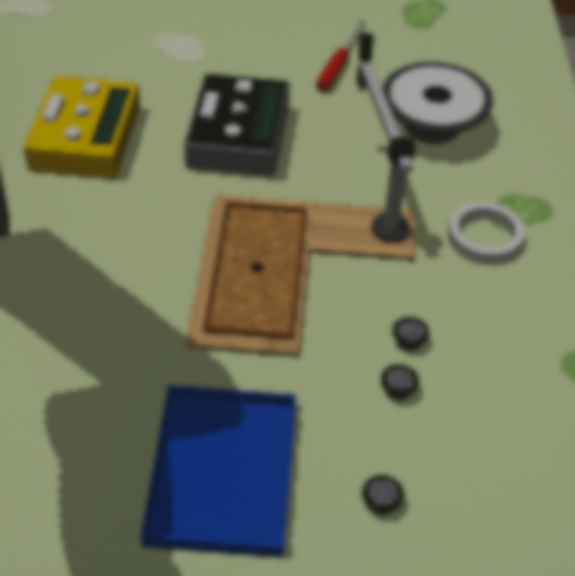

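Run:
```python
from h import *
import pickle
out=[]
for i,(x,y) in enumerate([(0.5,-0.2),(0.45,0.1)]):
    env.move_ptp([x,y,0.36],down(-np.pi/2))
    c=cam("wrist"); cv2.imwrite(f"pics/w1_{i}.png",c["im"]); out.append(c)
    print(sensors.current_position(),sensors.current_time_s(), sensors.current_joints(), c["M"][:3,3])
pickle.dump(out,open("w1.pkl","wb"))
```

```text
[ 0.4996 -0.2008  0.3597] 2.0833 [-0.4033  0.2129  1.441  -0.0003  1.4882  1.1688] [ 0.5694 -0.2002  0.4828]
[0.4505 0.099  0.3599] 3.3 [ 0.1918  0.0836  1.5972 -0.0005  1.4608  1.7642] [0.5201 0.0997 0.4832]
```

View pics/w1_0.png

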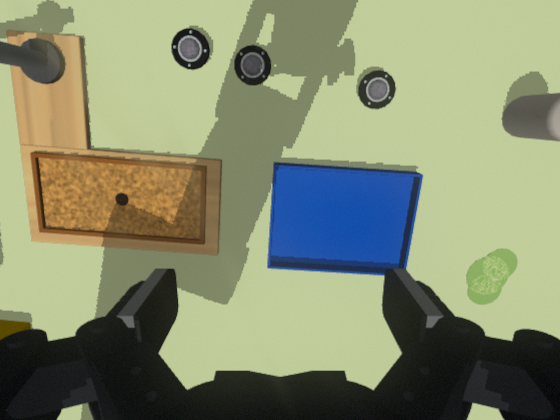

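View pics/w1_1.png

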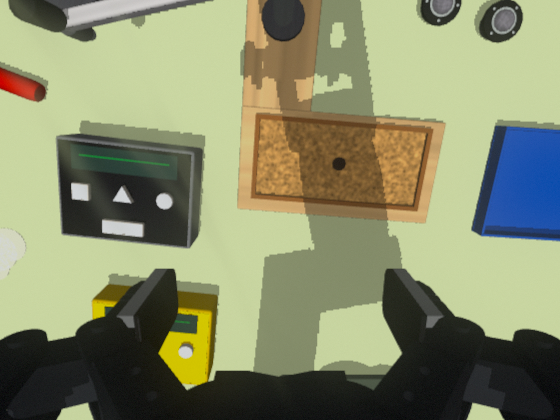

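```bash
cat > meas.py <<'E'
from h import *
def blobs(mask,amin,amax):
    cs,_=cv2.findContours(mask.astype(np.uint8)*255,cv2.RETR_EXTERNAL,cv2.CHAIN_APPROX_NONE)
    return [c for c in cs if amin<cv2.contourArea(c)<amax]
def tweeters(c,z0=0.0):
    """flange ellipses from dark mask; returns list of (xyz, dia)"""
    g=c["im"].max(axis=2); out=[]
    for b in blobs(g<75,500,4000):
        x,y,w,h=cv2.boundingRect(b)
        if y+h>265 or x<2 or y<2 or x+w>557: continue
        (u,v),(a,bb),_=cv2.fitEllipse(cv2.convexHull(b))
        if max(a,bb)/min(a,bb)>1.35: continue
        P=onz(c,u,v,z0+.022); dist=np.linalg.norm(P-c["M"][:3,3])
        out.append((P,(a+bb)/2/c["f"]*dist,(u,v)))
    return out
E
python3 - <<'E'
from meas import *
import pickle
w=pickle.load(open("w1.pkl","rb"))
for c in w:
    print("TW")
    for t in tweeters(c): print(t)
c=w[1]
m=(c["im"].min(axis=2)>150)
for b in blobs(m,80,3000):
    (u,v),wh,a=cv2.minAreaRect(b)
    P=onz(c,u,v,.064); print("white",(u,v),wh,a,P)
for c in w:
    g=c["im"].max(axis=2)
    for b in blobs(g<60,40,400):
        M=cv2.moments(b);u,v=M["m10"]/M["m00"],M["m01"]/M["m00"]
        if v<260:print("dot?",u,v,cv2.contourArea(b),onz(c,u,v,.014))
c=w[0];B=c["im"].astype(int);m=(B[...,0]>70)&(B[...,0]>2*B[...,2])&(B[...,0]>1.5*B[...,1])
for b in blobs(m,3000,1e6):
    h=cv2.minAreaRect(b);p=cv2.boxPoints(h)
    q=cv2.approxPolyDP(cv2.convexHull(b),6,True).reshape(-1,2)
    print("bin",q.tolist()); print([onz(c,*x,.026)[:2] for x in q])
for n,c,pts in [("tray in",w[0],[(35,153),(206,167),(204,243),(39,232)]),("tray in",w[1],[(256,115),(436,123),(419,215),(251,202)]),("post base",w[1],[(283,18)])]:
    print(n,[onz(c,*p,.018)[:2] for p in pts])
E
```

```text
TW
(array([ 0.6286, -0.1667,  0.022 ]), np.float64(0.05109345986373938), (252.23492431640625, 64.74929809570312))
(array([ 0.647 , -0.0916,  0.022 ]), np.float64(0.05377871634289833), (190.2879180908203, 48.49613571166992))
TW
white (485.0, 411.5) (15.0, 34.0) 90.0 [ 0.0911 -0.2089  0.064 ]
white (75.0, 411.5) (15.0, 34.0) 90.0 [0.0923 0.4067 0.064 ]
white (185.0, 351.5) (11.0, 12.0) 90.0 [0.1975 0.2338 0.064 ]
white (332.0, 84.0) (20.0, 38.0) 90.0 [0.5539 0.0397 0.064 ]
white (338.0, 34.5) (23.0, 14.0) 90.0 [0.605  0.0352 0.064 ]
white (122.72227478027344, 4.627231597900391) (17.71527099609375, 117.6822509765625) 77.27564239501953 [0.6342 0.2679 0.064 ]
dot? 121.61235955056179 198.98876404494382 89.0 [0.4567 0.0194 0.014 ]
dot? 374.80461270670145 89.6035683202785 383.0 [ 0.6001 -0.3221  0.014 ]
dot? 338.54761904761904 163.46666666666667 105.0 [0.4569 0.0196 0.014 ]
dot? 99.01383125864453 145.4951590594744 120.5 [0.4811 0.3402 0.014 ]
dot? 89.77675840978593 136.7400611620795 54.5 [0.4925 0.3508 0.014 ]
dot? 88.26666666666665 31.68421052631579 47.5 [0.6184 0.3338 0.014 ]
dot? 436.2691511387163 13.935817805383023 322.0 [ 0.6377 -0.0905  0.014 ]
bin [[275, 163], [420, 174], [405, 268], [377, 274], [268, 267]]
[array([ 0.5081, -0.1943]), array([ 0.4934, -0.3869]), array([ 0.3574, -0.3804]), array([ 0.348 , -0.3409]), array([ 0.3592, -0.1836])]
tray in [array([0.5206, 0.1247]), array([ 0.5018, -0.1014]), array([ 0.3929, -0.0921]), array([0.4097, 0.1405])]
tray in [array([0.5201, 0.1299]), array([ 0.5099, -0.1041]), array([ 0.3853, -0.0955]), array([0.4043, 0.139 ])]
post base [array([0.6324, 0.0952])]
```

```bash
cat >> meas.py <<'E'
def look(xy,h=.16,phi=0.,zf=0.,save=None):
    env.move_ptp([xy[0],xy[1],h+zf],down(phi)); env.hold(.1)
    c=cam("wrist")
    if save: cv2.imwrite(save,c["im"])
    return c
def find(c,xy,zf=0.,rad=.04):
    g=cv2.GaussianBlur(c["im"].max(axis=2),(5,5),0); best=None
    for thr in (45,55,65,75,85):
        for b in blobs(g<thr,1500,9000):
            hull=cv2.convexHull(b); (u,v),(a,bb),_=cv2.fitEllipse(hull)
            P=onz(c,u,v,zf+.025); dist=np.linalg.norm(P-c["M"][:3,3])
            D=(a+bb)/2/c["f"]*dist
            if max(a,bb)/min(a,bb)<1.15 and abs(D-.046)<.005 and np.hypot(*(P[:2]-xy))<rad:
                if best is None or abs(D-.046)<abs(best[1]-.046): best=(P[:2],D,(u,v),thr)
    return best
E
python3 - <<'E'
from meas import *
for i,xy in enumerate([(.598,-.321),(.6286,-.1667),(.647,-.0916)]):
    c=look(xy,save=f"pics/t{i}.png"); print(sensors.current_position(),find(c,xy))
    w=cam("wrist")
print(sensors.current_time_s(),sensors.current_joints())
E
```

```text
[ 0.5983 -0.3205  0.1605] (array([ 0.6   , -0.3204]), np.float64(0.043575302226695804), (281.14117431640625, 208.1038360595703), 85)
[ 0.6285 -0.1683  0.16  ] (array([ 0.6283, -0.1651]), np.float64(0.044565546223338935), (278.6885986328125, 204.38323974609375), 85)
[ 0.6468 -0.0929  0.16  ] (array([ 0.6467, -0.0898]), np.float64(0.0447344881590016), (278.89654541015625, 204.73391723632812), 85)
6.9417 [-0.1602  0.5045  1.5026 -0.0004  1.1345 -0.1583]
```

```bash
python3 -c "
import cv2,numpy as np
cv2.imwrite('pics/tall.png',cv2.resize(np.hstack([cv2.imread(f'pics/t{i}.png') for i in range(3)]),(800,200)))"
```

```text
(no output)
```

View pics/tall.png

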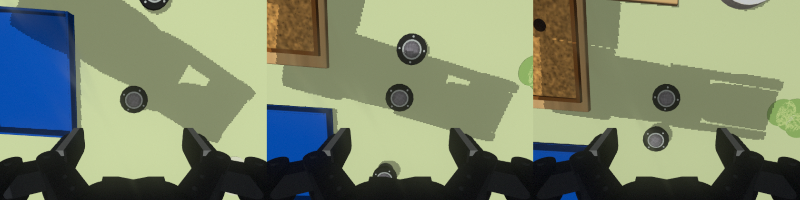

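```bash
cat > pp.py <<'E'
from meas import *
GZ=.0315
YAW=-.075
TC=np.array([.4568,.0195])
def loc(C,yaw,x,y): return C+np.array([np.cos(yaw)*x-np.sin(yaw)*y, np.sin(yaw)*x+np.cos(yaw)*y])
def pick(xy,zf,phi,save=None,lookit=True):
    env.set_gripper(.068,30)
    if lookit:
        c=look(xy,phi=phi,zf=zf,save=save); f=find(c,xy,zf)
        if f is None: print("not found",xy); return False
        print("found",f[0],"D",f[1]); xy=f[0]
    env.movel([*xy,zf+.08],vel=.3,rot=down(phi))
    e=np.array(sensors.current_position())[:2]-xy
    env.movel([*(xy-e),zf+GZ],vel=.12,stop_force=12)
    p=sensors.current_position()
    env.set_gripper(.03,30); w=sensors.current_width()
    env.movel([xy[0],xy[1],zf+.11],vel=.25)
    w2=sensors.current_width(); print("at",p,"width",w,w2)
    return .038<w2<.050
def place(xy,zf,phi,wopen=.064):
    env.move_ptp([*xy,zf+.11],down(phi))
    e=np.array(sensors.current_position())[:2]-xy
    hit=env.movel([*(xy-e),zf+GZ+.0007],vel=.10,stop_force=12)
    print("placed",sensors.current_position(),"hit",hit,sensors.current_force())
    env.set_gripper(wopen); env.movel([*xy,zf+.11],vel=.25)
E
python3 - <<'E'
from pp import *
if pick(np.array([.6,-.3204]),0,0.,"pics/p0.png"):
    place(loc(TC,YAW,0,-.066),.014,YAW)
    c=look(loc(TC,YAW,0,-.03),h=.2,phi=YAW,zf=.014,save="pics/p0b.png"); print(find(c,loc(TC,YAW,0,-.066),.014))
print(sensors.current_time_s())
E
```

```text
found [ 0.6001 -0.3204] D 0.043418819420586424
at [ 0.6006 -0.3217  0.0329] width 0.044304430875010424 0.04367418308017263
placed [ 0.4499 -0.0461  0.0464] hit True [ 0.7936 -0.4548 -0.5231]
(array([ 0.4502, -0.0446]), np.float64(0.04465178900217067), (279.6307067871094, 233.97311401367188), 85)
13.475
```

View pics/p0b.png

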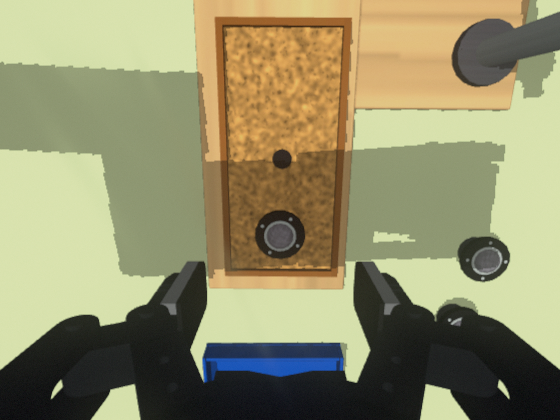

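The first tweeter stands in the tray, flange at pixel (280,234), and the dot at (282,158) matches the frame I measured. Next I move the other two.

Run:
```python
from pp import *
for xy,y in [((.6283,-.1651),0.),((.6467,-.0898),.066)]:
    ok=pick(np.array(xy),0,0.)
    if not ok: print("FAIL"); break
    place(loc(TC,YAW,0,y),.014,YAW)
c=look(loc(TC,YAW,0,0.),h=.25,phi=YAW,zf=.014,save="pics/p2.png")
for y in (-.066,0,.066): print(find(c,loc(TC,YAW,0,y),.014,.025))
cv2.imwrite("pics/p2s.png",cam("scene")["im"])
print(sensors.current_time_s())
```

```text
found [ 0.6283 -0.1651] D 0.044256490796067714
at [ 0.6293 -0.1659  0.0329] width 0.04429508050280241 0.04415746402847983
placed [0.455  0.0194 0.0464] hit True [ 0.1061 -0.3134  0.3625]
found [ 0.6467 -0.0898] D 0.04465927660753115
at [ 0.648  -0.0905  0.0328] width 0.044436838281074524 0.04414671928589549
placed [0.4598 0.085  0.0463] hit True [ 1.3244  0.2887 -1.1524]
None
None
None
25.5417
```

View pics/p2.png

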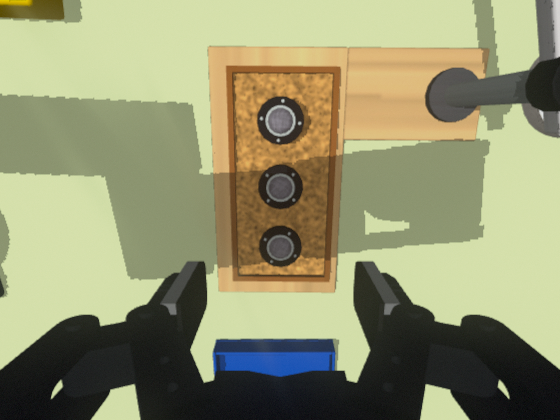

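View pics/p2s.png

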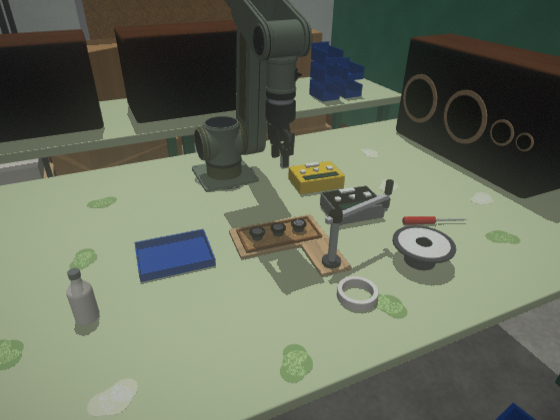

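Wrist view: all three tweeters stand in the tray, at pixels (280,120), (280,187) and (280,246). Next I measure the knob and the keys close up.

Run:
```python
from meas import *
import pickle
c=look((.596,.283),h=.36,phi=.19,save="pics/k0.png"); pickle.dump(c,open("k0.pkl","wb"))
print(proj(c,[.5956,.2831,.205]),proj(c,[.632,.095,.165]))
c=look((.44,.27),h=.27,phi=-np.pi/2,save="pics/g0.png"); pickle.dump(c,open("g0.pkl","wb"))
print(sensors.current_position(),sensors.current_time_s())
```

```text
[279.2166 200.0576] [279.7989 362.3392]
[0.4403 0.27   0.2701] 28.6667
```

View pics/k0.png

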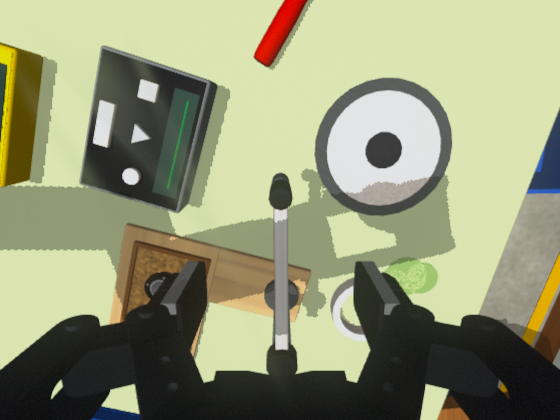

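View pics/g0.png

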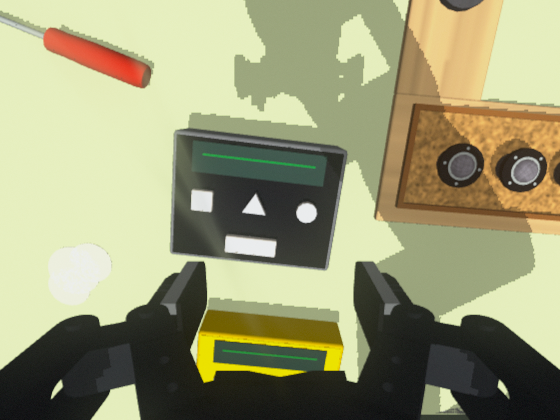

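Run:
```python
from meas import *
import pickle
c=pickle.load(open("g0.pkl","rb"))
im=c["im"]; m=(im.min(axis=2)>170)
for b in blobs(m,150,3000):
    (u,v),wh,a=cv2.minAreaRect(b); M=cv2.moments(b); u,v=M["m10"]/M["m00"],M["m01"]/M["m00"]
    if 170<u<345 and 180<v<262: print(u,v,wh,onz(c,u,v,.064))
c=pickle.load(open("k0.pkl","rb")); im=c["im"]
g=im.max(axis=2)
for b in blobs(g<60,200,3000):
    x,y,w,h=cv2.boundingRect(b)
    if abs(x+w/2-280)<20 and 150<y<230: print((x,y,w,h),onz(c,x+w/2,y+h-12,.205))
c=pickle.load(open("w1.pkl","rb"))
```

```text
249.7647320435846 246.2357126973538 (50.46720886230469, 16.123003005981445) [0.3818 0.3008 0.064 ]
306.0651408450704 212.65669014084506 (19.091880798339844, 19.091880798339844) [0.4172 0.2444 0.064 ]
253.85625485625485 206.67288267288265 (21.931554794311523, 18.869415283203125) [0.4233 0.2959 0.064 ]
201.09190853122251 200.6424802110818 (20.886966705322266, 20.421335220336914) [0.4294 0.3474 0.064 ]
```

```bash
cat > boom.py <<'E'
from pp import *
K=np.array([.5955,.283]); L=.192
def pivot():
    m=(K+TC)/2; d=K-TC; h=np.sqrt(L**2-(d@d)/4); n=np.array([d[1],-d[0]])/np.linalg.norm(d)
    return m+n*h
P=pivot()
th0=np.arctan2(*(K-P)[::-1]); th1=np.arctan2(*(TC-P)[::-1])%(2*np.pi)
def pose(th,z): return [*(P+L*np.array([np.cos(th),np.sin(th)])),z], down(th-np.pi/2)
def swing(a,b,z=.192):
    p,R=pose(a,.29); env.move_ptp(p,R); env.set_gripper(.05,30)
    p,R=pose(a,z); print("touch",env.movel(p,vel=.12,rot=R,stop_force=15),sensors.current_position())
    env.set_gripper(.024,25); print("w",sensors.current_width())
    n=int(np.ceil(abs(b-a)/np.radians(11)))
    for t in np.linspace(a,b,n+1)[1:]:
        p,R=pose(t,z); env.movel(p,vel=.14,rot=R)
    print("end",sensors.current_position(),"F",sensors.current_force())
    env.set_gripper(.055); p,R=pose(b,.30); env.movel(p,vel=.2)
E
python3 - <<'E'
from boom import *
print(P,th0,th1,th1-th0)
for t in np.linspace(th0,th1,5): print(planner.solve_ik(*pose(t,.192)))
E
```

```text
[0.6334 0.0948] 1.7696313265763972 3.5445042772175666 1.7748729506411693
[ 0.4262  0.4894  1.4436 -0.      1.2086  0.2274]
[ 0.427   0.3616  1.655  -0.      1.125  -0.2156]
[ 0.3552  0.2479  1.8248 -0.      1.0689 -0.731 ]
[ 0.203   0.179   1.9184 -0.      1.0443 -1.327 ]
[ 0.0175  0.1849  1.9106 -0.      1.0461 -1.9562]
```

Run:
```python
from boom import *
swing(th0,th1)
c=look((.44,-.05),h=.36,phi=-np.pi/2,save="pics/b1.png")
cv2.imwrite("pics/b1s.png",cam("scene")["im"])
cv2.imwrite("pics/b1d.png",cam("side")["im"])
print(sensors.current_time_s())
```

```text
touch False [0.596  0.2832 0.1929]
w 0.02374360990577523
end [0.4568 0.0201 0.1919] F [-0.397   0.1019 -0.7943]
40.0417
```

View pics/b1.png

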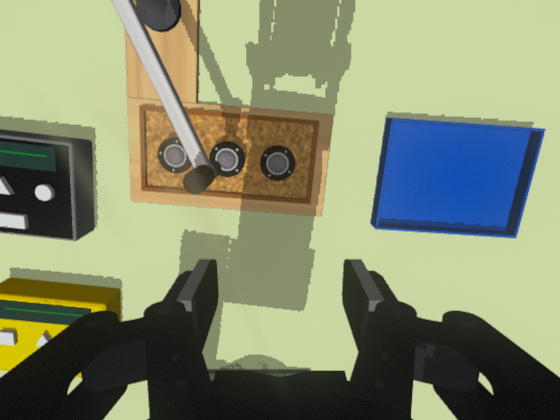

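View pics/b1s.png

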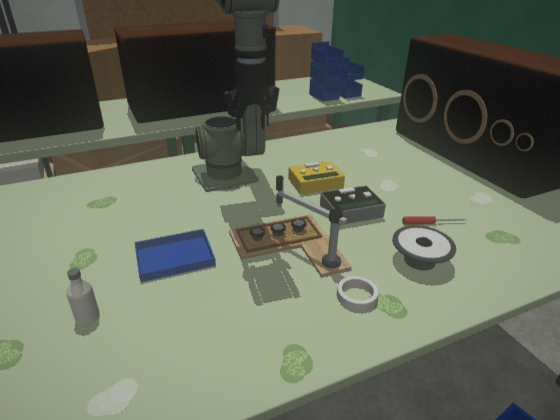

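View pics/b1d.png

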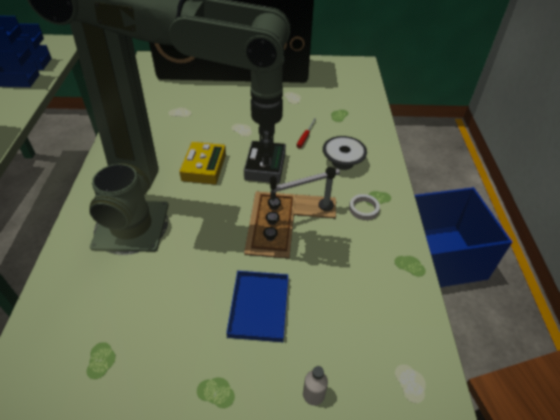

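Run:
```python
from boom import *
c=cam("wrist"); print(onz(c,198,182,.205),onz(c,214,171,.165),proj(c,[*TC,.205]))
for u,v in [(175,155),(227,158),(277,162)]:
    d=onz(c,u,v,.036)[:2]-TC; print(np.cos(YAW)*d[0]+np.sin(YAW)*d[1],-np.sin(YAW)*d[0]+np.cos(YAW)*d[1])
s=cam("scene"); print("scene",proj(s,[*TC,.205]),proj(s,[*TC,.11]), onz(s,280,178,.205))
```

```text
[0.4571 0.0169 0.205 ] [0.4598 0.011  0.165 ] [194.8135 182.3053]
-0.0015443319951465272 0.06500059520271981
-0.00035350427879759583 -0.0015381505434080194
-0.0006313933448367113 -0.06592975186132019
scene [278.7818 176.8222] [278.3789 206.3938] [0.4644 0.0197 0.205 ]
```

```bash
cat > press.py <<'E'
from boom import *
KEYS=dict(bar=[.3818,.3008],round=[.4172,.2444],square=[.4294,.3474])
PG=-np.pi/2-.118
def press(k):
    xy=np.array(KEYS[k]); R=down(PG)
    env.move_ptp([*xy,.13],R); env.set_gripper(0.,30); env.hold(.2)
    e=np.array(sensors.current_position())[:2]-xy; xy2=xy-e
    env.movel([*xy2,.090],vel=.1); env.hold(.15)
    f0=np.array(sensors.current_force())
    hit=env.movel([*xy2,.0745],vel=.03,stop_force=7)
    p=sensors.current_position(); f=np.array(sensors.current_force())-f0
    env.hold(.2); print(k,"hit",hit,p,f,"held",sensors.current_position(),(np.array(sensors.current_force())-f0)[2])
    env.movel([*xy,.13],vel=.15)
E
python3 - <<'E'
from press import *
press("bar")
c=cam("wrist");cv2.imwrite("pics/pr1.png",c["im"]); print(sensors.current_time_s(),sensors.current_width())
E
```

```text
bar hit True [0.3822 0.3011 0.0782] [0.7322 0.118  3.9788] held [0.3822 0.3011 0.0782] 4.978095441145368
44.3583 0.00016081085481552246
```

View pics/pr1.png

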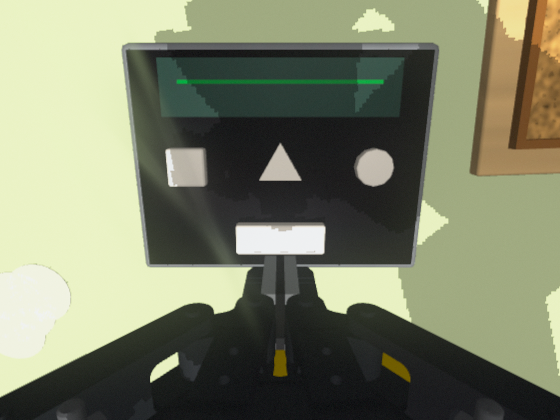

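```bash
sed -i 's/stop_force=7/stop_force=9/' press.py
python3 - <<'E'
from press import *
for k in ("round","square","bar"): press(k)
c=look((.44,.0),h=.36,phi=-np.pi/2,save="pics/pr2.png"); print(sensors.current_time_s())
E
```

```text
round hit True [0.418  0.2442 0.0782] [-0.9889 -1.4225  8.482 ] held [0.418  0.2442 0.0782] 7.324170205922197
square hit True [0.4297 0.3483 0.0782] [-0.8618 -0.5701  6.8672] held [0.4297 0.3483 0.0782] 6.168371088651381
bar hit True [0.3819 0.3008 0.0782] [-0.86   -0.3092  9.5383] held [0.3819 0.3008 0.0782] 7.9904386884686
53.975
```

View pics/pr2.png

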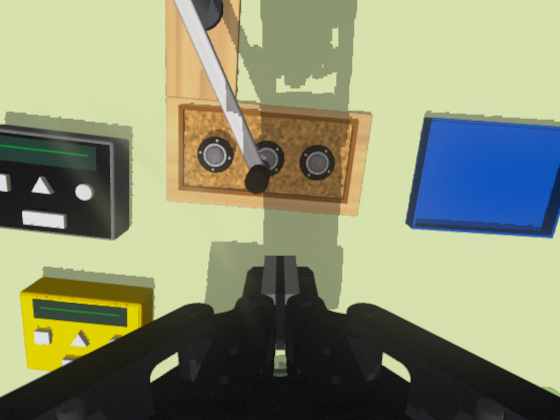

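All four presses bottomed at the same height, z = 0.0782. The tweeters are still in the tray and the microphone is still over it. Now I swing the boom back.

Run:
```python
from boom import *
import pickle
swing(th1,th0)
c=look((.45,-.25),h=.36,phi=-np.pi/2,save="pics/e1.png"); pickle.dump(c,open("e1.pkl","wb"))
cv2.imwrite("pics/e1s.png",cam("scene")["im"])
B=c["im"].astype(int);m=(B[...,0]>60)&(B[...,0]>2*B[...,2])&(B[...,0]>1.5*B[...,1])
for b in blobs(m,3000,1e6):
    q=cv2.approxPolyDP(cv2.convexHull(b),5,True).reshape(-1,2)
    print("bin",q.tolist(),[onz(c,*x,.026)[:2] for x in q])
print(sensors.current_time_s())
```

```text
touch False [0.4573 0.0195 0.1926]
w 0.023790029194956493
end [0.5948 0.2826 0.1919] F [-0.5309  0.4165  0.2484]
bin [[236, 127], [387, 137], [372, 244], [233, 235]] [array([ 0.5051, -0.1929]), array([ 0.4929, -0.3875]), array([ 0.3455, -0.3791]), array([ 0.3586, -0.1839])]
65.9833
```

View pics/e1.png

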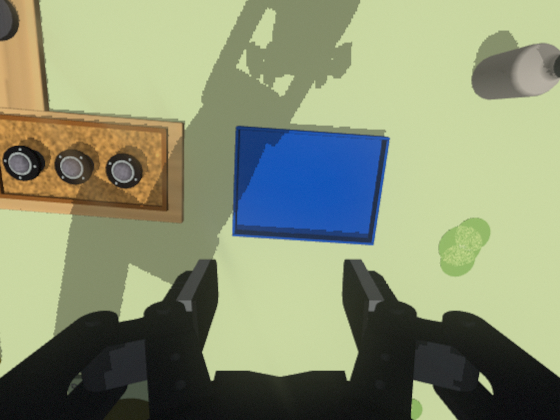

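View pics/e1s.png

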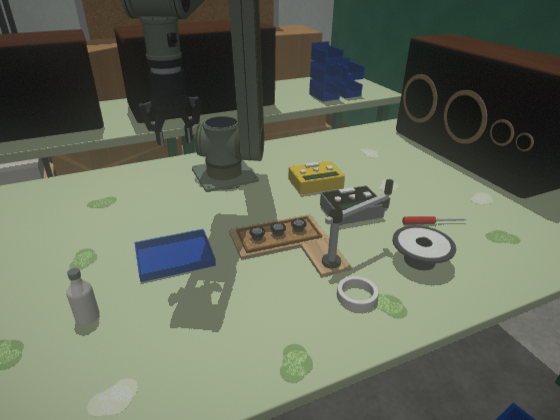

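The boom is parked (knob at scene (389,186)) and the tweeters are still in the tray. The bin measures 195 x 147 mm against the given 200 x 150, centred at (0.4255,-0.286). Now I move the tweeters to the bin.

Run:
```python
from boom import *
BC=np.array([.4255,-.286]);BY=-.065
for y,b in [(-.066,-.06),(0,0),(.066,.06)]:
    if not pick(loc(TC,YAW,0,y),.014,YAW): print("FAIL");break
    place(loc(BC,BY,0,b),.004,BY)
    print(sensors.current_time_s())
c=look(loc(BC,BY,0,0),h=.3,phi=-np.pi/2,save="pics/f1.png")
cv2.imwrite("pics/f1s.png",cam("scene")["im"]);cv2.imwrite("pics/f1d.png",cam("side")["im"])
print(sensors.current_time_s())
```

```text
found [ 0.4502 -0.0449] D 0.044910311825243396
at [ 0.4511 -0.0447  0.0468] width 0.044505542998762346 0.04409545881125716
placed [ 0.4208 -0.3457  0.0366] hit True [-0.3601  0.0803  4.6495]
71.9917
found [0.4553 0.0199] D 0.044580938701905715
at [0.4565 0.0202 0.0467] width 0.0443904236320309 0.04437791500731205
placed [ 0.4247 -0.2857  0.0366] hit True [0.0022 0.3078 5.5236]
78.2583
found [0.4604 0.0852] D 0.044516822416315105
at [0.4614 0.0858 0.0467] width 0.04427019929174914 0.044318311640422804
placed [ 0.4285 -0.2258  0.0366] hit True [-1.2527 -0.7877  5.0639]
84.5583
86.075
```

View pics/f1.png

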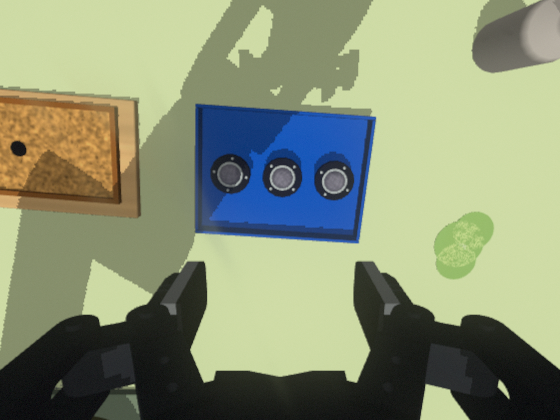

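View pics/f1s.png

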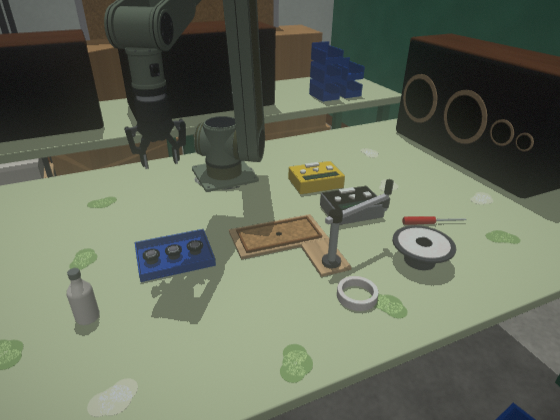

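Run:
```python
from meas import *
a=cv2.imread("pics/f1.png").astype(int); env.hold(.5); c=cam("wrist")
print("diff px",(np.abs(c["im"].astype(int)-a).max(2)>40).sum())
env.hand_in(); print(sensors.current_time_s(),sensors.current_force())
```

```text
diff px 2005
the job is handed in; nothing more can be done
the job is handed in; nothing more can be done
```

I found three tweeters and carried out the whole task in order, then handed it in at about 87 s on the clock. My last check before that did not come out clean.

- **Tray:** all three tweeters stood face up in the tray, and they were still there after the four key presses.
- **Boom:** I swung it in until the knob was about 4 mm or less from the point above the dot, against a 25 mm limit. After the presses I swung it back to where it was parked, about 1.77 rad.
- **Keys:** I pressed bar, round, square and bar again. Each one bottomed about 4.8 mm down, with 5 to 8 N on the tool. The first bar press had the least force, 5.0 N against the 4.5 N needed to push the key fully down. I never touched the triangular key.
- **Bin:** the last pictures I looked at show the three tweeters face up, side by side and clear of each other on the bin floor. The boom was parked and the glue bottle, tape roll, woofer and screwdriver looked unmoved.

**Check that disagreed:** half a second after those pictures I took another wrist picture and compared it with the last one. About 2000 pixels (1 % of the image) differed by more than 40 levels. The arm settling a little after its move could explain this, with edges and shadows shifting, but so could a late knock to a tweeter. That script handed the job in without waiting for the result, and I had not saved the second picture, so I can't tell which it was.

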